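# Open the nozzle carousel and turn the blue nozzles to the pointer

### The job

The clear lid of the piping-nozzle carousel lifts off by its black knob: take it off and set it down gently, knob up, in the middle of the round wooden board so that none of it hangs over the edge. Then turn the carousel, which has pegs to push, until the blue line on its rim lines up with the red pointer on the foot. Leave the bowl, the jar and the spatula where they are.

Things in the scene. Friction and masses are not known exactly. Their poses are not given: they have to be found in the camera images.
- lid: loose clear plastic lid, 0.2 kg, on the carousel's tub at the start. Origin: centre of its underside, z up. From there up: plug 124 mm diameter, 6 mm high (inside the tub's mouth); disc 152 mm diameter, 6 mm thick (rests on the tub's rim); black knob: stem 18 mm diameter, 14 mm high, head 30 mm diameter, 18 mm high, top 44 mm above the origin
- lid_knob (a point): the point to grip: on the lid's axis inside the knob's head, 37 mm above the lid's origin, 7 mm below the knob's top, 25 mm above the lid's disc
- lid_board: fixed round wooden board, 200 mm in diameter, 12 mm thick, lying on the table; origin: centre of its underside
- carousel_foot: fixed black foot of the carousel, 170 mm diameter, 14 mm high, with a tongue 10 mm high reaching 148 mm out along its own -x that carries the red pointer (30 x 12 mm, top at 14 mm). Origin: on the turning axis, at table height
- pointer (a point): the red pointer's line: a point 112 mm out from the turning axis (the flange's edge), 24 mm above the table
- blue_line (a point): outer end of the blue line painted across the flange beside the cell of blue nozzles: on the flange's edge, 112 mm from the turning axis, 24 mm above the table; turns with the carousel
- carousel (a joint): angle of the carousel, anticlockwise from above positive; 0 or a whole turn: blue line exactly at the pointer; starts at 0.8 to 5.5; turns both ways, light friction (0.06 N m), stays put. White flange 224 mm diameter, top 24 mm above the table; on it a white tub 144 mm outside, 136 mm inside diameter, rim 64 mm above the table, five cells of nozzles, one cell blue
- peg_a (a point): top centre of a grey finger peg standing up from the flange: 12 mm in diameter, 32 mm tall, top 56 mm above the table, 95 mm from the turning axis, 60 degrees clockwise (seen from above) from the blue line; gap to the tub's wall 17 mm
- peg_b (a point): the same, for the peg 60 degrees anticlockwise (seen from above) from the blue line
- peg_c (a point): the same, for the peg straight across the axis from the blue line
- bowl: bystander: small loose steel bowl, 80 mm in diameter, 40 mm high; origin: centre of its underside
- jar: bystander: loose amber glass jar with a red cap, 56 mm in diameter, 75 mm high; origin: centre of its underside
- spatula: bystander: loose spatula, 240 mm long, lying flat; origin at its middle, underside; its x axis runs along it, blade at +x
Things that resemble listed ones, but are neither listed nor needed, are in the scene too. Of the things like the lid_board, leave any that is yellow; of the rest the smaller one is meant.

How it is judged:
By the outcome, as a careful person would: the job done as asked, in the order asked, and still so for the second after the job is handed in, with the robot touching nothing.
It also fails if it takes over 61 s, if anything falls off the work surface, if the arm or the gripper's body presses on something with over 40 N, if the wrist force passes 120 N, or if a joint passes its speed limit or range.

### The arm

A 6-joint arm with a two-finger parallel gripper is mounted at the origin on the work surface. World frame = base frame: x ahead of the robot, y to its left, z up, the work surface at z = 0. Lengths are in m, angles in rad, forces in N, time in s.
With the tool pointing down it reaches from about 0.35 to 0.775 m from the base axis. Payload 5.5 kg.
Tool frame: the origin (TCP) lies on the centre line of the jaws, within the pads' length; the fingertips stand 11 mm ahead of it and the grasp point (between the pads) lies 8 mm behind it; z points along the fingers, y is the line along which they close (so a half turn about z gives the same grasp; the last joint's range is limited). The gripper opens to 85 mm and grips with 20 to 120 N. Pads are 22 mm wide; open, the fingers measure 114 mm over their backs; the gripper's body (76 mm by 85 mm) begins 54 mm behind the grasp point. The pads swing forward as they close: fully open they stand 13 mm farther back than shut.
Start: joints at [-1.262, 0.313, 0.046, 1.304, 0, 1.431], TCP at [0.249, -0.518, 0.242] pointing down, gripper open.
Joint ranges: [-2.76, 2.76], [-0.86, 1.69], [-1.03, 1.26], [-2.2, 2.34], [-1.47, 1.5], [-3.14, 3.14]. Speed limits (rad/s): [2.57, 2.57, 3.14, 3.14, 3.14, 3.14].

### API

Orientations are given as a unit quaternion [w, x, y, z].
In Python, from workcell import env, viewer, order, models gives the robot as it stands.
- The arm moves only by the tool drive_tool, never from a script. Its argument "series" is a list that holds one entry, the list of rows, each a list of 6 numbers: the shift along the tool's x, y, z each as a share of 120 mm, from -1 to 1, then the turn, a rotation vector about the tool's x, y, z each as a share of 180 degrees, from -1 to 1. A call has 1 to 20 rows; each row shifts and turns the commanded pose from where the row before left it, along the tool's axes as they then stand; what a row does not reach is not made up. A row lasts 1/8 s, in which the tool goes at most 62.5 mm and 10.7 degrees, less where a joint would pass 70% of its speed; a pose out of reach is approached as far as the arm can. A call with a number of a shift or a turn outside -1 to 1 is refused whole. A call with a gripper value outside its range is refused whole. "jaw" is the opening, from -1 (shut) to 1 (fully open), set as the call begins (left out, the last holds). The fingers move at their own pace and stop on an object; "grip_force" is the grip in N (left out, the last holds). Time passes only in rows, so rows that do not move let the fingers close. It gives the time, the measured TCP pose, the force, the opening and the grip force at its end, in the units of the state.
- env.get_state(): the state, without advancing time (a new reading comes with each control period).
- viewer.read_camera(name): name is "side" or "top"; returns the picture (384x512x3 uint8, red, green, blue); there is no depth.
- viewer.camera_info(name): a dict with "intrinsics" (3x3 intrinsics, pixels), "D" ([k1, k2, p1, p2, k3] as OpenCV has them; the pictures are not rectified), "R" (3x3) and "t" (3): a world point X has camera coordinates R X + t. Camera axes: x right, y down, z forward; pixel columns grow to the right and rows downward; lengths in m; the calibration is good to about 2 mm. A picture is of the moment at which its call begins. camera_info takes no time and is no camera call.
- order.hand_in(): hands the job in; it is judged then, once.
Trained networks look in the newest picture that a camera, given by its name, has taken for a name from the list of things; names that differ only in an ending like _2 or _b are one class to them, and where a whole thing is asked for, a point or a joint stands for the part that bears it (a point fixed in the world has none). Each returns a list of dicts, best first, with "score" (0 to 1); they miss things now and then, are a little off and sometimes report something else, mostly with a low value. They report only what shows in the picture. A call takes as long as a camera call. They do not tell look-alikes from the thing itself.
- models.silhouettes(label, camera): "region" (384x512 bool, what is visible of it) and "location" ([column, row] in pixels, amid what is visible of it).
The state is a dict: "clock": time; "joint_pos": joint angles; "qvel": joint speeds; "tau": joint torques, N m; "tcp_pos": TCP position; "orientation": TCP orientation; "wrist_force": force on the tool from outside, world axes, zero at the start; "ft_torque": the same for the moment, N m; "finger_gap": finger opening in m; "grip_force": force on a finger pad.
Only numpy, scipy, OpenCV 4.12 (cv2) and the standard library are available. Lean on these libraries where they do the work, as an engineer would, in place of code of your own. Each camera call takes 0.05 s, during which the arm holds its last target. There are 200 camera calls.

## Working session

There is one attempt and no reset: what is moved stays moved. The work goes in short steps, Python scripts to look and compute and a tool call to move; the robot and the scene stay as the last step left them, time stands still between calls to the robot, and variables do not carry over. Pictures are saved under pics/ and viewed, at most 10 in all, crops included, and the job is handed in when it is done.

Besides the shell and the picture viewer there is one more tool, called after "Emit:" by a JSON object that holds its "method" and its "body", one argument or row to a line. drive_tool: Moves the arm, as the interface text tells. Its arguments: {"type":"object","properties":{"series":{"type":"array"},"jaw":{"type":"number"},"grip_force":{"type":"number"}},"required":["series"]}

```bash
mkdir -p pics; cat > h.py <<'E'
import numpy as np, cv2
from workcell import env, viewer, order, models
def ray(cam,px,z):
    c=viewer.camera_info(cam);K=np.array(c["intrinsics"]);R=np.array(c["R"]);t=np.array(c["t"])
    u=cv2.undistortPoints(np.array(px,float).reshape(-1,1,2),K,np.array(c["D"],float)).reshape(-1,2)
    d=np.c_[u,np.ones(len(u))]@R; o=-R.T@t
    return o+d*((z-o[2])/d[:,2:3])
def proj(cam,X):
    c=viewer.camera_info(cam);R=np.array(c["R"])
    return cv2.projectPoints(np.array(X,float).reshape(-1,1,3),cv2.Rodrigues(R)[0],np.array(c["t"],float),np.array(c["intrinsics"]),np.array(c["D"],float))[0].reshape(-1,2)
def save(cam,name):
    im=viewer.read_camera(cam);cv2.imwrite(f"pics/{name}.png",im[:,:,::-1]);return im
E
python3 - <<'E'
from h import *
a=save("top","top0");b=save("side","side0")
cv2.imwrite("pics/both0.png",cv2.resize(np.vstack([a,b])[:,:,::-1],None,fx=.78,fy=.78,interpolation=cv2.INTER_AREA))
s=env.get_state();print(s["tcp_pos"],s["orientation"],s["clock"])
for l,z in [("lid",.065),("lid_knob",.095),("lid_board",.012),("carousel_foot",.01),("carousel",.024),("peg_a",.05),("blue_line",.024),("pointer",.024),("bowl",.04),("jar",.07),("spatula",.0)]:
  for c in("top","side"):
    for r in models.silhouettes(l,c)[:4]:
        ys,xs=np.where(r["region"]);
        print(l,c,round(r["score"],2),np.round(r["location"]),(xs.min(),xs.max(),ys.min(),ys.max()),np.round(ray(c,[r["location"]],z)[0],3))
E
```

```text
[ 0.24932242 -0.51764016  0.24151451] [-8.13020514e-04  9.74927850e-01  2.22519710e-01 -7.58578251e-05] 0.1
lid top 0.62 [361. 182.] (np.int64(338), np.int64(388), np.int64(158), np.int64(207)) [ 0.572 -0.159  0.065]
lid side 0.75 [251. 142.] (np.int64(229), np.int64(269), np.int64(129), np.int64(153)) [ 0.561 -0.161  0.065]
lid side 0.63 [248. 159.] (np.int64(220), np.int64(278), np.int64(141), np.int64(170)) [ 0.55  -0.056  0.065]
lid_knob top 0.64 [365. 180.] (np.int64(338), np.int64(388), np.int64(158), np.int64(207)) [ 0.568 -0.163  0.095]
lid_knob side 0.78 [248. 144.] (np.int64(229), np.int64(269), np.int64(130), np.int64(154)) [ 0.561 -0.105  0.095]
lid_board top 0.75 [112. 168.] (np.int64(84), np.int64(145), np.int64(138), np.int64(199)) [0.583 0.595 0.012]
lid_board top 0.74 [244. 178.] (np.int64(211), np.int64(274), np.int64(149), np.int64(209)) [0.576 0.183 0.012]
lid_board side 0.79 [225. 220.] (np.int64(196), np.int64(257), np.int64(197), np.int64(241)) [0.574 0.201 0.012]
lid_board side 0.76 [326. 254.] (np.int64(282), np.int64(370), np.int64(219), np.int64(287)) [0.24
[... 1795 characters left out ...]
52), np.int64(223)) [ 0.515 -0.118  0.04 ]
bowl side 0.69 [293. 185.] (np.int64(280), np.int64(302), np.int64(176), np.int64(194)) [0.381 0.02  0.04 ]
jar top 0.89 [309. 134.] (np.int64(302), np.int64(320), np.int64(122), np.int64(146)) [ 0.71  -0.002  0.07 ]
jar side 0.66 [251. 142.] (np.int64(229), np.int64(270), np.int64(129), np.int64(153)) [ 0.559 -0.153  0.07 ]
spatula top 0.95 [168. 152.] (np.int64(153), np.int64(181), np.int64(134), np.int64(206)) [0.651 0.431 0.   ]
spatula top 0.44 [246. 181.] (np.int64(211), np.int64(274), np.int64(148), np.int64(211)) [0.571 0.178 0.   ]
spatula side 0.78 [184. 272.] (np.int64(162), np.int64(241), np.int64(260), np.int64(287)) [0.645 0.425 0.   ]
```

View pics/both0.png

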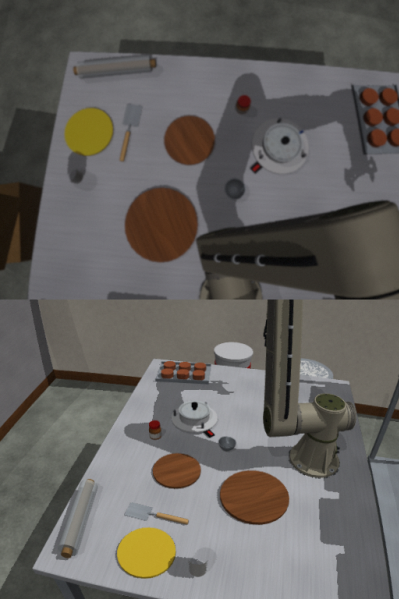

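Three boards show in the top picture: yellow at (112,168), a small brown one at (244,178) and a large brown one at about (207,287). The small brown one fits, since it isn't yellow and is the smaller of the other two. I'll confirm with a crop and refine the positions.

```bash
python3 - <<'E'
from h import *
a=viewer.read_camera("top")
c=a[115:255,195:405];cv2.imwrite("pics/crop.png",cv2.resize(c[:,:,::-1],None,fx=3.8,fy=3.8,interpolation=cv2.INTER_CUBIC))
for r in models.silhouettes("lid_board","top"):
    cs,_=cv2.findContours(r["region"].astype(np.uint8),0,1);p=max(cs,key=len).reshape(-1,2)
    P=ray("top",p,.012)[:,:2];print("board",r["score"],np.round(cv2.fitEllipse(P.astype(np.float32)*1000),0).tolist() if 0 else cv2.fitEllipse((P*1000).astype(np.float32)))
hsv=cv2.cvtColor(a,cv2.COLOR_RGB2HSV)
for n,m,zz in [("knob",(hsv[...,2]<45),(.108,.1)),("red",((hsv[...,0]<8)|(hsv[...,0]>172))&(hsv[...,1]>150)&(hsv[...,2]>70),(.014,)),("blue",(hsv[...,0]>95)&(hsv[...,0]<130)&(hsv[...,1]>110),(.024,))]:
    k,l,st,ce=cv2.connectedComponentsWithStats(m[115:255,290:405].astype(np.uint8))
    for i in range(1,k):
        if st[i,4]>=4:
            q=ce[i]+[290,115];print(n,st[i].tolist(),q.round(1),[ray("top",[q],z)[0].round(4).tolist() for z in zz])
E
```

```text
board 0.93 ((246.04470825195312, 267.932861328125), (265.4178771972656, 267.76983642578125), 53.27705001831055)
board 0.83 ((574.6870727539062, 187.33233642578125), (192.46395874023438, 196.97769165039062), 105.16423797607422)
board 0.69 ((584.1029663085938, 592.2013549804688), (195.05474853515625, 202.38880920410156), 149.91824340820312)
knob [66, 38, 4, 4, 10] [357.5 154.5] [[0.6394, -0.1395, 0.108], [0.6424, -0.1416, 0.1]]
knob [71, 60, 10, 10, 66] [365.5 179.7] [[0.5661, -0.1618, 0.108], [0.5685, -0.164, 0.1]]
knob [32, 93, 9, 9, 19] [325.9 211.7] [[0.4678, -0.0519, 0.108], [0.4694, -0.0532, 0.1]]
knob [36, 98, 9, 8, 17] [330.6 216.8] [[0.4543, -0.0652, 0.108], [0.4559, -0.0667, 0.1]]
knob [5, 115, 16, 9, 45] [303.  233.1] [[0.4052, 0.0085, 0.108], [0.4063, 0.0076, 0.1]]
knob [17, 132, 4, 3, 7] [308.4 248. ] [[0.366, -0.0074, 0.108], [0.3669, -0.0084, 0.1]]
knob [12, 136, 6, 3, 8] [304. 252.] [[0.3547, 0.0041, 0.108], [0.3555, 0.0031, 0.1]]
red [16, 8, 15, 13, 139] [312.9 128.7] [[0.7519, -0.0224, 0.014]]
red [34, 96, 9, 8, 40] [328.  214.5] [[0.4791, -0.0747, 0.014]]
blue [95, 53, 3, 2, 4] [386.  168.5] [[0.6317, -0.25, 0.024]]
```

View pics/crop.png

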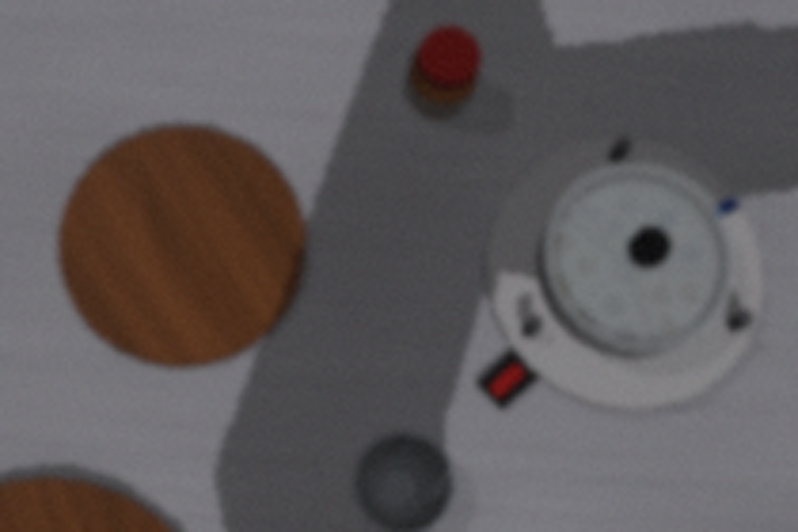

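The crop confirms the small brown board at top pixel (244,178). The lid is at about (361,182) with its knob at (365.5,180). The blue line is at (386,169) and the red pointer at (328,214.5), so roughly half a turn is needed. Next I turn the tool so its x lies along world y.

Emit:
{"method": "drive_tool", "body": {
  "series": [
    [[0,0,0,0,0,-0.051],[0,0,0,0,0,-0.051],[0,0,0,0,0,-0.051],[0,0,0,0,0,-0.051],[0,0,0,0,0,-0.051],[0,0,0,0,0,-0.051],[0,0,0,0,0,-0.051]]
  ],
  "jaw": 1
}}

```text
clock: 2.17
tcp_pos: [0.2495, -0.5181, 0.2423]
orientation: [0.0, 0.705, 0.709, -0.0]
wrist_force: [-0.7, -0.3, -0.4]
finger_gap: 0.0854
grip_force: 0.0
```

```bash
python3 - <<'E'
from h import *
from scipy.optimize import least_squares
a=viewer.read_camera("top");b=viewer.read_camera("side")
s=env.get_state();print(s["tcp_pos"],s["orientation"],s["joint_pos"],s["clock"])
g=b.max(2)
k,l,st,ce=cv2.connectedComponentsWithStats((g[115:180,215:285]<45).astype(np.uint8))
for i in range(1,k):
    if st[i,4]>8: q=ce[i]+[215,115];print("side dark",st[i],q,[ray("side",[q],z)[0].round(4).tolist() for z in(.097,.092)])
# carousel flange outline, sub-pixel by sampling radial edges for white->dark in lit part; fit centre with radius .112
c0=ray("top",[[359.5,186.6]],.024)[0];print("c0",c0)
L=cv2.GaussianBlur(a,(0,0),.8).astype(float).mean(2)
def edges(c):
    out=[]
    for th in np.radians(np.arange(0,360,4)):
        rr=np.arange(.100,.126,.0005)
        P=np.c_[c[0]+rr*np.cos(th),c[1]+rr*np.sin(th),np.full(len(rr),.024)]
        p=proj("top",P).astype(np.float32);v=cv2.remap(L.astype(np.float32),p[:,0:1],p[:,1:2],cv2.INTER_LINEAR)[:,0]
        d=-np.gradient(v);j=d.argmax()
        if d[j]>.6: out.append(P[j,:2])
    return np.array(out)
c=c0[:2]
for _ in range(4):
    E=edges(c);f=least_squares(lambda x:np.hypot(*(E-x).T)-.112,c,loss="soft_l1",f_scale=.0015);c=f.x
print("centre",c,len(E),np.abs(f.fun).mean())
for n,q,z in[("red",[328,214.5],.014),("blue",[386.2,168.8],.024)]:
    d=ray("top",[q],z)[0,:2]-c;print(n,np.hypot(*d),np.degrees(np.arctan2(d[1],d[0])))
E
```

```text
[ 0.2495081  -0.51811625  0.24234589] [ 7.54355775e-05  7.07144806e-01  7.07068750e-01 -2.30106168e-05] [-1.26158486e+00  3.13190697e-01  4.61425029e-02  1.30359295e+00
  2.82486600e-05  3.09319029e-01] 2.275
side dark [31 17  7  9 54] [248.96296296 135.74074074] [[0.5682, -0.1534, 0.097], [0.5697, -0.1605, 0.092]]
side dark [ 8 28  2  6  9] [223.44444444 145.66666667] [[0.6445, -0.0751, 0.097], [0.6463, -0.0817, 0.092]]
side dark [46 53 14  9 41] [266.87804878 172.24390244] [[0.4688, 0.0409, 0.097], [0.4697, 0.0348, 0.092]]
c0 [ 0.56866472 -0.16704825  0.024     ]
centre [ 0.57254948 -0.1648257 ] 59 0.0037095358517135308
red 0.12981814279901874 136.01736549780537
blue 0.10372203515200011 -55.82926380169676
```

Emit:
{"method": "drive_tool", "body": {
  "series": [
    [[0.2,0.18,0,0,0,0],[0.295,0.266,0,0,0,0],[0.295,0.266,0,0,0,0],[0.295,0.266,0,0,0,0],[0.295,0.266,0,0,0,0],[0.295,0.266,0,0,0,0],[0.295,0.266,0,0,0,0],[0.295,0.266,0,0,0,0],[0.295,0.266,0,0,0,0],[0.295,0.266,0,0,0,0],[0.095,0.086,0,0,0,0],[0,0,0.25,0,0,0],[0,0,0.25,0,0,0],[0,0,0.1,0,0,0],[0,0,0,0,0,0]]
  ]
}}

```text
clock: 4.15
tcp_pos: [0.5681, -0.1646, 0.1698]
orientation: [-0.001, 0.708, 0.706, -0.0]
wrist_force: [0.1, -1.0, 0.2]
finger_gap: 0.0855
grip_force: 0.0
```

```bash
python3 - <<'E'
from h import *
a=viewer.read_camera("top");b=viewer.read_camera("side")
cv2.imwrite("pics/pre.png",cv2.resize(np.hstack([a[130:240,300:420],b[80:190,195:315]])[:,:,::-1],None,fx=3.3,fy=3.3,interpolation=cv2.INTER_CUBIC))
s=env.get_state();print(s["tcp_pos"],s["orientation"],s["joint_pos"])
E
```

```text
[ 0.56926552 -0.16486711  0.17144303] [7.61971644e-04 7.07643654e-01 7.06569051e-01 2.32545941e-04] [-4.17242324e-01  3.74205259e-01 -4.19297014e-02  1.15307224e+00
 -1.15740472e-04  1.15507363e+00]
```

View pics/pre.png

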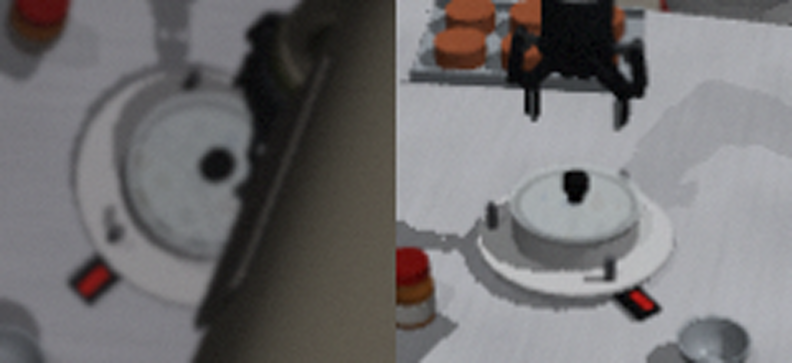

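In the side view the knob at (575,185) sits midway between the open fingers at (532,100) and (622,110), so the arm is centred over it. Lower and grip.

Emit:
{"method": "drive_tool", "body": {
  "series": [
    [[0,0,0.2,0,0,0],[0,0,0.2,0,0,0],[0,0,0.15,0,0,0],[0,0,0.1,0,0,0],[0,0,0.045,0,0,0],[0,0,0,0,0,0]]
  ]
}}

```text
clock: 5.0
tcp_pos: [0.5691, -0.1644, 0.0873]
orientation: [0.0, 0.707, 0.707, 0.0]
wrist_force: [-1.4, -0.7, -0.4]
finger_gap: 0.0854
grip_force: 0.0
```

Emit:
{"method": "drive_tool", "body": {
  "series": [
    [[0,0,0,0,0,0],[0,0,0,0,0,0],[0,0,0,0,0,0],[0,0,0,0,0,0],[0,0,0,0,0,0],[0,0,0,0,0,0],[0,0,0,0,0,0],[0,0,0,0,0,0]]
  ],
  "jaw": -1,
  "grip_force": 35
}}

```text
clock: 6.0
tcp_pos: [0.5692, -0.1643, 0.0874]
orientation: [0.0, 0.707, 0.707, 0.0]
wrist_force: [0.0, 1.5, 5.9]
finger_gap: 0.0287
grip_force: 34.5
```

Emit:
{"method": "drive_tool", "body": {
  "series": [
    [[0,0,-0.05,0,0,0],[0,0,-0.1,0,0,0],[0,0,-0.15,0,0,0],[0,0,-0.2,0,0,0],[0,0,-0.2,0,0,0],[0,0,-0.13,0,0,0],[0.1,0,0,0,0,0],[0.2,0.005,0,0,0,0],[0.25,0.005,0,0,0,0],[0.25,0.005,0,0,0,0],[0.25,0.005,0,0,0,0],[0.25,0.005,0,0,0,0],[0.25,0.005,0,0,0,0],[0.25,0.005,0,0,0,0],[0.25,0.005,0,0,0,0],[0.25,0.005,0,0,0,0],[0.25,0,0,0,0,0],[0.2,0,0,0,0,0],[0.13,0,0,0,0,0],[0.05,0,0,0,0,0]]
  ]
}}

```text
clock: 8.5
tcp_pos: [0.5737, 0.1883, 0.1857]
orientation: [-0.0, 0.707, 0.707, -0.001]
wrist_force: [-0.1, -0.0, -2.0]
finger_gap: 0.0287
grip_force: 34.8
```

Emit:
{"method": "drive_tool", "body": {
  "series": [
    [[0,0,0,0,0,0],[0,0,0,0,0,0]]
  ]
}}

```text
clock: 8.75
tcp_pos: [0.5745, 0.1866, 0.1864]
orientation: [0.0, 0.708, 0.707, -0.0]
wrist_force: [0.0, 0.5, -1.8]
finger_gap: 0.0288
grip_force: 34.8
```

```bash
python3 - <<'E'
from h import *
a=viewer.read_camera("top");b=viewer.read_camera("side")
cv2.imwrite("pics/carry.png",cv2.resize(np.hstack([a[110:250,190:340],b[130:270,160:310]])[:,:,::-1],None,fx=2.6,fy=2.6,interpolation=cv2.INTER_CUBIC))
s=env.get_state();print(s["tcp_pos"],s["finger_gap"],s["grip_force"],s["wrist_force"])
E
```

```text
[0.57455431 0.18656646 0.1865432 ] 0.02885141022073033 34.7842937707901 [ 0.76451004 -0.22985168 -2.71580847]
```

View pics/carry.png

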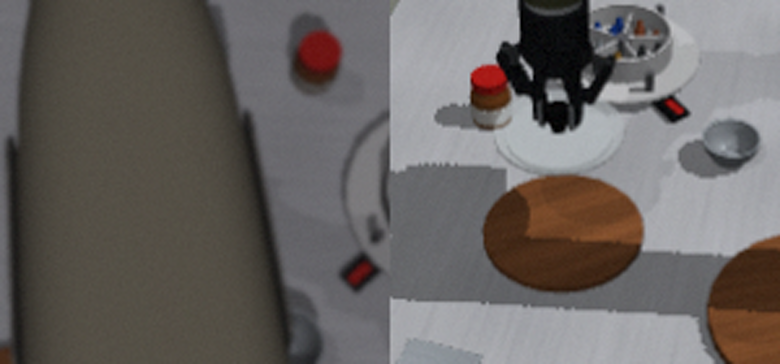

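Lid held level above the board in the side view (lid at (560,140), board at (563,233)). I'll check the board centre with the side camera.

```bash
python3 - <<'E'
from h import *
from scipy.optimize import least_squares
t=np.linspace(0,2*np.pi,180)
def circ(c,z,r): return np.c_[c[0]+r*np.cos(t),c[1]+r*np.sin(t),np.full(180,z)]
b=viewer.read_camera("side")
def hull(cam,c):
    p=np.vstack([proj(cam,circ(c,z,.1)) for z in(0,.012)]);return p
h=hull("side",(.5747,.187));print("pred bbox",h.min(0),h.max(0))
hsv=cv2.cvtColor(b,cv2.COLOR_RGB2HSV)
m=((hsv[...,0]<20)&(hsv[...,1]>90)).astype(np.uint8);k,l,st,ce=cv2.connectedComponentsWithStats(m)
print("colour bbox",st[l[220,225]],ce[l[220,225]])
mm=np.zeros_like(m);cv2.fillPoly(mm,[cv2.convexHull(np.round(h).astype(np.int32))],1);ys,xs=np.where(mm);print("pred centroid",xs.mean(),ys.mean())
for d in([.01,0],[0,.01]):
    h2=hull("side",(.5747+d[0],.187+d[1]));print(d,h2.min(0)-h.min(0),h2.max(0)-h.max(0))
# lid in hand: predict disc at lid origin = tcp+8mm-37mm
s=env.get_state();p=s["tcp_pos"];z=p[2]+.008-.037
q=proj("side",np.vstack([circ(p,z+.006,.076),circ(p,z+.012,.076)]));print("lid pred",q.min(0),q.max(0))
r=models.silhouettes("lid","side")
for i in r[:2]:
    ys,xs=np.where(i["region"]);print(i["score"],xs.min(),xs.max(),ys.min(),ys.max())
E
```

```text
pred bbox [195.01765198 195.83618486] [257.0727176  242.01781504]
colour bbox [ 196  198   61   44 2156] [226.06076067 219.34693878]
pred centroid 226.06895110739657 218.94943585457585
[0.01, 0] [-2.97991425 -0.39740215] [-3.04590473 -0.48312456]
[0, 0.01] [-0.86752152  1.94690916] [-0.57680457  2.35233534]
lid pred [199.2920902  163.40291842] [249.91041699 197.47727872]
0.59 200 249 165 197
```

Emit:
{"method": "drive_tool", "body": {
  "series": [
    [[0,0,0.1,0,0,0],[0,0,0.2,0,0,0],[0,0,0.25,0,0,0],[0,0,0.25,0,0,0],[0,0,0.2,0,0,0],[0,0,0.1,0,0,0],[0,0,0.05,0,0,0],[0,0,0.03,0,0,0],[0,0,0,0,0,0],[0,0,0,0,0,0]]
  ]
}}

```text
clock: 10.2
tcp_pos: [0.575, 0.1875, 0.0457]
orientation: [0.0, 0.707, 0.707, 0.001]
wrist_force: [-0.5, -0.9, -2.3]
finger_gap: 0.0287
grip_force: 34.8
```

Emit:
{"method": "drive_tool", "body": {
  "series": [
    [[0,0,0.008,0,0,0],[0,0,0.008,0,0,0],[0,0,0.008,0,0,0],[0,0,0,0,0,0]]
  ]
}}

```text
clock: 10.7
tcp_pos: [0.5743, 0.1873, 0.0418]
orientation: [-0.0, 0.707, 0.707, -0.0]
wrist_force: [0.2, 0.6, -2.2]
finger_gap: 0.0286
grip_force: 34.8
```

Emit:
{"method": "drive_tool", "body": {
  "series": [
    [[0,0,0.006,0,0,0],[0,0,0.006,0,0,0],[0,0,0,0,0,0]]
  ]
}}

```text
clock: 11.08
tcp_pos: [0.5744, 0.1874, 0.0414]
orientation: [0.0, 0.707, 0.707, 0.0]
wrist_force: [-3.3, -0.4, 5.3]
finger_gap: 0.029
grip_force: 35.4
```

Emit:
{"method": "drive_tool", "body": {
  "series": [
    [[0,0,0,0,0,0],[0,0,0,0,0,0],[0,0,0,0,0,0],[0,0,0,0,0,0],[0,0,0,0,0,0],[0,0,0,0,0,0],[0,0,-0.1,0,0,0],[0,0,-0.2,0,0,0],[0,0,-0.3,0,0,0],[0,0,-0.3,0,0,0],[0,0,-0.3,0,0,0],[-0.2,0,0,0,0,0],[-0.35,0,0,0,0,0],[-0.35,0,0,0,0,0],[-0.35,0,0,0,0,0],[-0.3,0,0,0,0,0]]
  ],
  "jaw": 1
}}

```text
clock: 13.08
tcp_pos: [0.5744, -0.0002, 0.1857]
orientation: [0.001, 0.707, 0.707, 0.0]
wrist_force: [0.3, -0.4, -0.2]
finger_gap: 0.0855
grip_force: 0.0
```

```bash
python3 - <<'E'
from h import *
b=viewer.read_camera("side")
cv2.imwrite("pics/placed.png",cv2.resize(b[110:260,170:340][:,:,::-1],None,fx=4,fy=4,interpolation=cv2.INTER_CUBIC))
s=env.get_state();print(s["tcp_pos"],s["finger_gap"],s["joint_pos"])
E
```

```text
[ 0.57463501 -0.00395979  0.18562185] 0.08575854492575213 [-0.14512484  0.33296121 -0.06615496  1.16987093 -0.00282425  1.42984948]
```

View pics/placed.png

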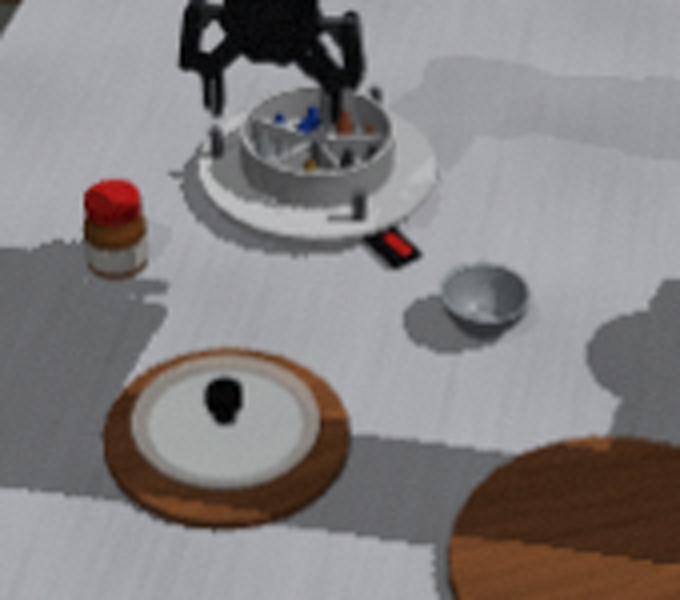

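The lid sits knob up, well inside the board's edge (crop (225,425) on a board centred at (227,437)). The pegs show at crop (215,140), (360,205) and (376,93). Now I fit the carousel pose.

```bash
python3 - <<'E'
from h import *
from scipy.optimize import least_squares
def mid(p,z=.042): return z
# observed peg mid pixels (side from this crop; top from the first crop)
S=np.array([[215,140],[360,207],[376,93]])/4+[170,110]
T=np.array([[620,149],[531,318],[738,315]])/3.8+[195,115]
SB=np.array([[398,244]])/4+[170,110]
print(ray("side",S,.042).round(3).tolist(),ray("top",T,.042).round(3).tolist())
# order: b(top), c(near pointer), a
X=np.stack([(ray("side",S,.042)),(ray("top",T,.042))])[:,:,:2]
dth=np.radians([60,180,-60])
def f(x,k):
    P=np.c_[x[0]+.095*np.cos(x[2]+dth),x[1]+.095*np.sin(x[2]+dth),np.full(3,.042)]
    out=[]
    if k&1: out.append(proj("side",P)-S)
    if k&2: out.append(proj("top",P)-T)
    return np.vstack(out).ravel()
for k in(1,2,3):
    r=least_squares(f,[.569,-.165,np.radians(-50)],args=(k,));print(k,r.x[:2].round(4),np.degrees(r.x[2]),r.fun.round(1))
c=r.x[:2]
for n,q in[("side",ray("side",SB,.014)[0,:2]),("top",ray("top",[[328,214.5]],.014)[0,:2])]:
    d=q-c;print(n,np.hypot(*d),np.degrees(np.arctan2(d[1],d[0])))
d=ray("top",[[386.2,168.9]],.024)[0,:2]-c;print("blue",np.hypot(*d),np.degrees(np.arctan2(d[1],d[0])))
E
```

```text
[[0.664, -0.153, 0.042], [0.513, -0.08, 0.042], [0.53, -0.26, 0.042]] [[0.665, -0.159, 0.042], [0.522, -0.089, 0.042], [0.535, -0.252, 0.042]]
1 [ 0.569  -0.1633] -54.46559406340706 [ 0.2 -0.2  0.1 -1.1 -0.3  1.4]
2 [ 0.5742 -0.1664] -55.45110129641462 [ 0.  -1.1 -0.2  0.6  0.2  0.5]
3 [ 0.5722 -0.1659] -55.11377917451935 [-0.4 -0.8 -0.9 -1.5 -0.8  1.1 -0.3 -0.5 -0.3  1.4  0.1  0.9]
side 0.13656806542982525 134.88629725804043
top 0.13027639546376574 135.580567408111
blue 0.10288733517576093 -55.486356989559376
```

Emit:
{"method": "drive_tool", "body": {
  "series": [
    [[-0.15,-0.03,0,0,0,0.035],[-0.3,-0.02,0,0,0,0.035],[-0.3,0,0,0,0,0.035],[-0.3,0.05,0,0,0,0.034],[-0.3,0.06,0,0,0,0],[-0.3,0.06,0,0,0,0],[-0.2,0.05,0,0,0,0],[0,0,0,0,0,0],[0,0,0,0,0,0]]
  ],
  "jaw": -0.2
}}

```text
clock: 14.25
tcp_pos: [0.5284, -0.2184, 0.1851]
orientation: [0.0, 0.844, 0.537, 0.0]
wrist_force: [0.6, 0.4, -0.8]
finger_gap: 0.0339
grip_force: 0.0
```

```bash
cat >> h.py <<'E'
from scipy.spatial.transform import Rotation as Ro
def goto(x,y,z):
    s=env.get_state();q=s["orientation"];R=Ro.from_quat([q[1],q[2],q[3],q[0]]).as_matrix()
    print("tcp",np.round(s["tcp_pos"],4),"yaw",np.degrees(np.arctan2(R[1,0],R[0,0])),"clock",s["clock"],"j",np.round(s["joint_pos"],2))
    print("shares",(R.T@(np.array([x,y,z])-s["tcp_pos"])/.12).round(3))
E
python3 -c "
from h import *
goto(.531,-.253,.1)"
```

```text
tcp [ 0.5284 -0.2184  0.1851] yaw 64.95648623598834 clock 14.25 j [-0.53  0.33 -0.07  1.17  0.    1.48]
shares [-0.252  0.141  0.709]
```

Emit:
{"method": "drive_tool", "body": {
  "series": [
    [[-0.126,0.07,0,0,0,0],[-0.126,0.07,0,0,0,0],[0,0,0.2,0,0,0],[0,0,0.3,0,0,0],[0,0,0.2,0,0,0],[0,0,0,0,0,0],[0,0,0,0,0,0]]
  ]
}}

```text
clock: 15.12
tcp_pos: [0.5314, -0.2542, 0.1015]
orientation: [0.001, 0.844, 0.537, 0.0]
wrist_force: [0.2, -0.5, 1.0]
finger_gap: 0.034
grip_force: 0.0
```

```bash
python3 - <<'E'
from h import *
a=viewer.read_camera("top");b=viewer.read_camera("side")
cv2.imwrite("pics/peg.png",cv2.resize(np.hstack([a[130:240,310:420],b[90:200,200:310]])[:,:,::-1],None,fx=3.6,fy=3.6,interpolation=cv2.INTER_CUBIC))
goto(.531,-.253,.045)
E
```

```text
tcp [ 0.5317 -0.2543  0.1021] yaw 64.94973618980303 clock 15.225 j [-0.58  0.41 -0.16  0.99 -0.    1.43]
shares [ 0.007 -0.011  0.476]
```

View pics/peg.png

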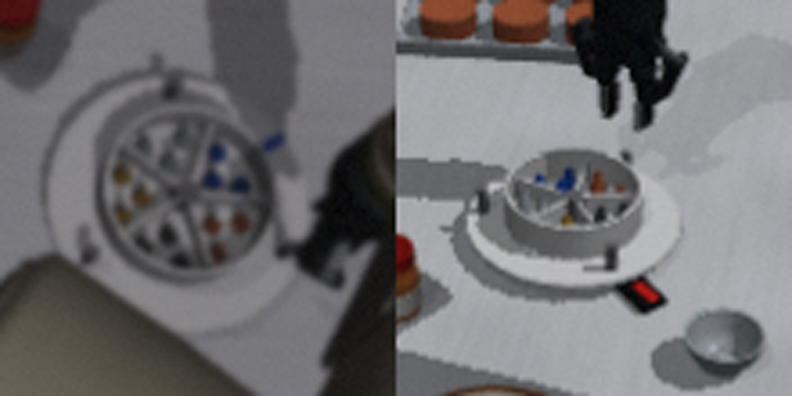

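The side view shows the fingers at (610,105) and (640,118), straddling directly above the rear peg at (627,156). The clearance is about 11 mm each side. Going down.

Emit:
{"method": "drive_tool", "body": {
  "series": [
    [[0,0,0.12,0,0,0],[0,0,0.12,0,0,0],[0,0,0.12,0,0,0],[0,0,0.1,0,0,0],[0,0,0.01,0,0,0],[0,0,0,0,0,0]]
  ]
}}

```text
clock: 15.98
tcp_pos: [0.5309, -0.2535, 0.0442]
orientation: [0.0, 0.844, 0.537, -0.0]
wrist_force: [0.6, 0.9, -0.6]
finger_gap: 0.0343
grip_force: 0.0
```

Emit:
{"method": "drive_tool", "body": {
  "series": [
    [[0,0,0,0,0,0],[0,0,0,0,0,0],[0,0,0,0,0,0],[0,0,0,0,0,0],[0,0,0,0,0,0]]
  ],
  "jaw": -0.9,
  "grip_force": 20
}}

```text
clock: 16.6
tcp_pos: [0.5312, -0.2537, 0.0448]
orientation: [0.001, 0.844, 0.537, 0.0]
wrist_force: [-0.2, -0.0, 4.4]
finger_gap: 0.0112
grip_force: 20.5
```

```bash
python3 - <<'E'
from h import *
goto(.531,-.253,.045)
a=viewer.read_camera("top");b=viewer.read_camera("side")
E
```

```text
tcp [ 0.5312 -0.2537  0.0448] yaw 64.9522791210907 clock 16.6 j [-0.58  0.47 -0.23  0.87 -0.    1.43]
shares [ 0.005 -0.004 -0.002]
```

Emit:
{"method": "drive_tool", "body": {
  "series": [
    [[0.0044,0.083,0,0,0,-0.0333],[0.0044,0.083,0,0,0,-0.0333],[0.0044,0.083,0,0,0,-0.0333],[0.0044,0.083,0,0,0,-0.0333],[0.0044,0.083,0,0,0,-0.0333]]
  ]
}}

```text
clock: 17.32
tcp_pos: [0.58, -0.2615, 0.0448]
orientation: [0.0, 0.675, 0.738, 0.001]
wrist_force: [-0.3, 2.8, 6.6]
finger_gap: 0.011
grip_force: 20.8
```

Emit:
{"method": "drive_tool", "body": {
  "series": [
    [[0.0044,0.083,0,0,0,-0.0333],[0.0044,0.083,0,0,0,-0.0333],[0.0044,0.083,0,0,0,-0.0333],[0.0044,0.083,0,0,0,-0.0333],[0.0044,0.083,0,0,0,-0.0333],[0.0044,0.083,0,0,0,-0.0333],[0.0044,0.083,0,0,0,-0.0333],[0.0044,0.083,0,0,0,-0.0333],[0.0044,0.083,0,0,0,-0.0333],[0.0044,0.083,0,0,0,-0.0333],[0,0,0,0,0,0]]
  ]
}}

```text
clock: 18.7
tcp_pos: [0.658, -0.2062, 0.0448]
orientation: [0.0, 0.217, 0.976, 0.0]
wrist_force: [-0.7, 1.9, 6.3]
finger_gap: 0.0111
grip_force: 20.7
```

```bash
python3 - <<'E'
from h import *
goto(.570+.0968*np.cos(np.radians(-23.6)),-.165+.0968*np.sin(np.radians(-23.6)),.045)
E
```

```text
tcp [ 0.658  -0.2062  0.0448] yaw 154.98005980900845 clock 18.7 j [-0.42  0.64  0.07  1.    0.    0.02]
shares [ 0.003  0.021 -0.002]
```

Emit:
{"method": "drive_tool", "body": {
  "series": [
    [[0.0044,0.083,0,0,0,-0.0333],[0.0044,0.083,0,0,0,-0.0333],[0.0044,0.083,0,0,0,-0.0333],[0.0044,0.083,0,0,0,-0.0333],[0.0044,0.083,0,0,0,-0.0333],[0.0044,0.083,0,0,0,-0.0333],[0.0044,0.083,0,0,0,-0.0333],[0.0044,0.083,0,0,0,-0.0333]]
  ]
}}

```text
clock: 19.7
tcp_pos: [0.6601, -0.1292, 0.0448]
orientation: [0.001, -0.2, 0.98, 0.0]
wrist_force: [1.0, 2.2, 4.3]
finger_gap: 0.011
grip_force: 20.6
```

Emit:
{"method": "drive_tool", "body": {
  "series": [
    [[0.0044,0.083,0,0,0,-0.0333],[0.0044,0.083,0,0,0,-0.0333],[0.0044,0.083,0,0,0,-0.0333],[0.0044,0.083,0,0,0,-0.0333],[0.0044,0.083,0,0,0,-0.0333],[0.0044,0.083,0,0,0,-0.0333],[0.0044,0.083,0,0,0,-0.0333],[0.0044,0.083,0,0,0,-0.0333],[0,0,0,0,0,0]]
  ]
}}

```text
clock: 20.82
tcp_pos: [0.6029, -0.0744, 0.0448]
orientation: [0.002, -0.58, 0.814, 0.001]
wrist_force: [1.7, 7.9, 4.2]
finger_gap: 0.011
grip_force: 20.6
```

```bash
python3 - <<'E'
from h import *
goto(.570+.096*np.cos(np.radians(75)),-.165+.096*np.sin(np.radians(75)),.045)
a=viewer.read_camera("top");b=viewer.read_camera("side")
cv2.imwrite("pics/turn.png",cv2.resize(np.hstack([a[150:240,300:400],b[120:210,215:315]])[:,:,::-1],None,fx=4,fy=4,interpolation=cv2.INTER_CUBIC))
E
```

```text
tcp [ 0.6029 -0.0744  0.0448] yaw -109.06540311738344 clock 20.825 j [-0.26  0.5  -0.18  0.89  0.   -1.49]
shares [ 0.005  0.069 -0.002]
```

View pics/turn.png

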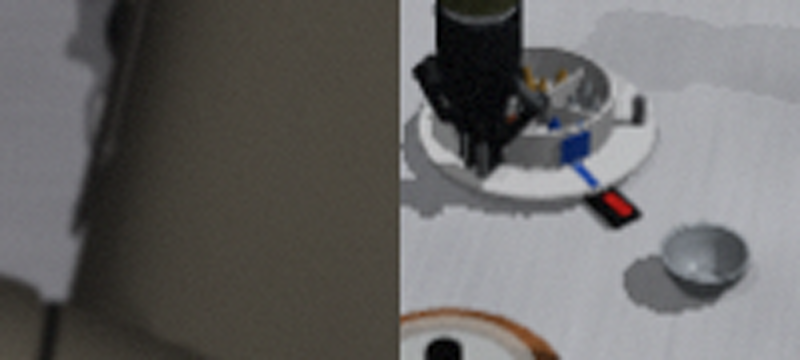

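In the side view, the blue line at (585,175) now points nearly at the red pointer at (618,204). I'll measure the remaining error.

```bash
cat >> h.py <<'E'
def ang(cam,c=(.570,-.165),dump=True):
    im=viewer.read_camera(cam);h=cv2.cvtColor(im,cv2.COLOR_RGB2HSV).astype(int);out={}
    for n,m,z,r0,r1 in[("blue",(h[...,0]>95)&(h[...,0]<130)&(h[...,1]>90),.024,.076,.116),("red",((h[...,0]<8)|(h[...,0]>172))&(h[...,1]>150)&(h[...,2]>70),.014,.105,.16)]:
        ys,xs=np.where(m);P=ray(cam,np.c_[xs,ys],z)[:,:2]-c;r=np.hypot(*P.T);th=np.degrees(np.arctan2(P[:,1],P[:,0]))
        k=(r>r0)&(r<r1)&(abs(th-135)<40)
        if k.sum()<3: print(cam,n,"none");continue
        w=h[ys,xs,1][k].astype(float);m_=np.average(P[k],0,w);d=np.linalg.svd(P[k]-P[k].mean(0))[2][0]
        out[n]=(k.sum(),np.hypot(*m_),np.degrees(np.arctan2(m_[1],m_[0])),np.degrees(np.arctan2(d[1],d[0]))%180)
    print(cam,{n:np.round(v,2).tolist() for n,v in out.items()})
E
python3 - <<'E'
from h import *
for c in[(.570,-.165),(.572,-.166),(.568,-.164)]: ang("side",c)
E
```

```text
side {'blue': [14.0, 0.09, 129.79, 127.88], 'red': [24.0, 0.13, 134.52, 135.23]}
side {'blue': [15.0, 0.09, 130.21, 130.47], 'red': [25.0, 0.13, 134.7, 135.54]}
side {'blue': [13.0, 0.09, 129.21, 126.97], 'red': [25.0, 0.13, 134.06, 135.54]}
```

Emit:
{"method": "drive_tool", "body": {
  "series": [
    [[0.001,0.033,0,0,0,-0.013],[0.001,0.033,0,0,0,-0.013],[0,0,0,0,0,0],[0,0,0,0,0,0]]
  ]
}}

```text
clock: 21.58
tcp_pos: [0.5957, -0.0721, 0.0448]
orientation: [0.002, -0.613, 0.79, 0.001]
wrist_force: [1.8, 9.0, 5.8]
finger_gap: 0.0113
grip_force: 20.7
```

```bash
python3 - <<'E'
from h import *
goto(.5948,-.0723,.045);ang("side");ang("side",(.572,-.166))
E
```

```text
tcp [ 0.5957 -0.0721  0.0448] yaw -104.4336868689429 clock 21.575 j [-0.26  0.49 -0.2   0.88  0.01 -1.58]
shares [ 0.003  0.007 -0.002]
side {'blue': [15.0, 0.09, 134.1, 134.65], 'red': [25.0, 0.13, 134.38, 135.54]}
side {'blue': [16.0, 0.09, 134.62, 132.26], 'red': [25.0, 0.13, 134.69, 135.54]}
```

Emit:
{"method": "drive_tool", "body": {
  "series": [
    [[0,0,0,0,0,0],[0,0,0,0,0,0],[0,0,0,0,0,0],[0,0,0,0,0,0],[0,0,-0.1,0,0,0],[0,0,-0.2,0,0,0],[0,0,-0.3,0,0,0],[0,0,-0.3,0,0,0],[0,0,-0.3,0,0,0],[0.2,0,0,0,0,0],[0.4,0,0,0,0,0],[0.4,0,0,0,0,0],[0.4,0,0,0,0,0],[0.4,0,0,0,0,0],[0.4,0,0,0,0,0],[0.3,0,0,0,0,0],[0.2,0,0,0,0,0],[0,0,0,0,0,0]]
  ],
  "jaw": -0.2
}}

```text
clock: 23.92
tcp_pos: [0.513, -0.3898, 0.1885]
orientation: [0.0, -0.611, 0.792, -0.0]
wrist_force: [0.8, 0.1, -0.0]
finger_gap: 0.0341
grip_force: 0.0
```

```bash
python3 - <<'E'
from h import *
for c in[(.570,-.165),(.572,-.166)]:
    for n in("top","side"): ang(n,c)
a=viewer.read_camera("top");b=viewer.read_camera("side")
cv2.imwrite("pics/end.png",np.vstack([cv2.resize(np.hstack([a[150:235,300:400],b[125:210,215:315]])[:,:,::-1],None,fx=4,fy=4,interpolation=cv2.INTER_CUBIC),cv2.resize(np.hstack([a[90:290,200:400],b[90:290,150:350]])[:,:,::-1],(800,400)) ][:1]))
cv2.imwrite("pics/end2.png",cv2.resize(np.hstack([a[90:290,200:400],b[90:290,150:350]])[:,:,::-1],(800,400)))
E
```

```text
top {'blue': [29.0, 0.09, 134.3, 136.4], 'red': [40.0, 0.13, 135.16, 135.31]}
side {'blue': [16.0, 0.09, 134.21, 137.01], 'red': [25.0, 0.13, 134.38, 135.54]}
top {'blue': [31.0, 0.09, 134.69, 137.27], 'red': [40.0, 0.13, 135.47, 135.31]}
side {'blue': [16.0, 0.09, 134.62, 132.26], 'red': [24.0, 0.13, 134.83, 135.23]}
```

View pics/end.png

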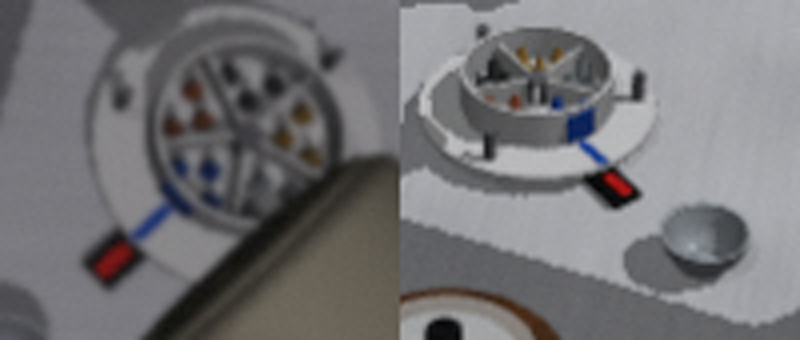

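View pics/end2.png

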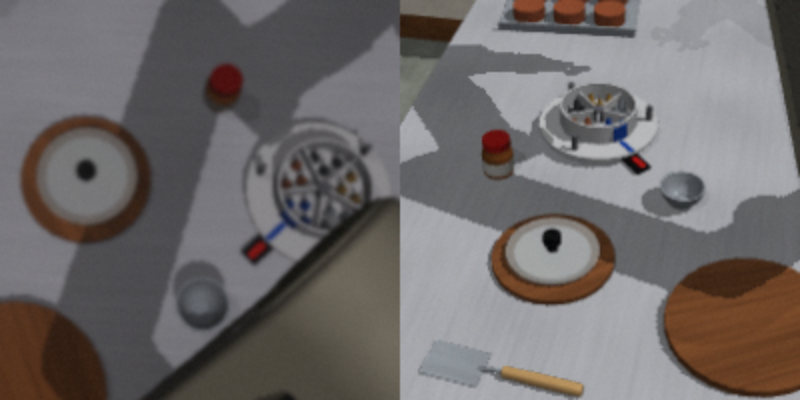

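The blue line at (155,222) runs straight into the red pointer at (113,258), and the measured offset is under 1°. The lid is centred on the small brown board, and the bowl, jar and spatula haven't moved. Handing in.

```bash
python3 -c "
from h import *
print(order.hand_in())"
```

```text
the job is handed in; nothing more can be done
None
```

The job is handed in at about 24 s on the robot's clock: the lid sits knob up, centred on the small brown board, and the blue line is within about 1° of the red pointer. The bowl, jar and spatula were left alone.

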